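# Seat the specimen carrier on its three-ball stage

### The job

Pick up the round specimen carrier by its black grip bar, set it on the three balls of the stage stand with its orange mark at the stand's orange mark, and press it gently down past the spring rollers until they pull it fully home, then let go. The stand's head may be clamped at any height, so feel for it: do not press hard enough to mark the balls, do not lean on the stand, and leave the dishes and the bottle where they are.

Things in the scene. Friction and masses are not known exactly. Their poses are not given: they have to be found in the camera images.
- carrier: loose round specimen carrier, about 0.3 kg: aluminium disc 100 mm across with two small glass windows, an upright black grip bar in the middle and three grooved feet below. Origin at the centre under the feet, z up, x towards its orange mark. The disc lies 10 to 20 mm above the origin; its rim is bevelled 45 degrees above and below to a ridge at 15 mm
- grip (a point): point in the carrier's black grip bar, 46 mm above the carrier's origin, on its axis. The bar is 44 mm long (carrier x), 20 mm wide (carrier y) and reaches from 20 to 63 mm above the carrier's origin; pinch it across the 20 mm
- rim_mark (a point): orange mark on the carrier's disc, at the top of the rim in its +x direction (a second one on the bar's top lies at the same end). Three orientations would fit the balls; the right one has this mark at the stand's orange mark
- groove (a point): ridge of one of the three radial V-grooves under the carrier, 32 mm out in directions 0, 120 and 240 degrees from its x; 45 degree walls, 22 mm wide at the mouth. They centre the carrier on the balls from up to 4 mm off
- stand: fixed stage stand: square dark foot of 130 mm, a pillar, and on it a round aluminium head (124 mm across) with three upright 12 mm steel balls, 32 mm out in directions 0, 120 and 240 degrees from x. Origin at the centre of the foot on the bench, z up along the pillar's axis, x towards the orange mark on the head. The head is clamped at an unknown height
- lowest_home (a point): point on the stand's axis where the carrier's origin comes to stand when fully home if the head is clamped at its lowest (68.5 mm above the bench). The true home is 0 to 50 mm higher, and no reading tells where; it is concentric, carrier x along stand x
- highest_home (a point): the same for the head clamped at its highest (118.5 mm). Going down, the carrier's rim meets the rollers 10 mm above the true home and rests there; a push straight down of 10 to 16 N drives it past them. From 3 mm above home they close over the rim and, if it is let go, pull it on to the balls with about 8 N. There it stops hard; pressing with over 25 N marks the balls
- roller_0 (a joint): outward travel in m of the spring-loaded horizontal roller on the head in direction 60 degrees from the stand's x (its dark housing begins 60 mm out, ends 81 mm out and reaches 25 mm above the home carrier's origin): 0 sprung fully in, about 0.0045 as the carrier's rim ridge passes it, about 0.002 with the carrier home; the reading is noisy
- roller_1 (a joint): outward travel in m of the spring-loaded horizontal roller on the head in direction 180 degrees from the stand's x (its dark housing begins 60 mm out, ends 81 mm out and reaches 25 mm above the home carrier's origin): 0 sprung fully in, about 0.0045 as the carrier's rim ridge passes it, about 0.002 with the carrier home; the reading is noisy
- roller_2 (a joint): outward travel in m of the spring-loaded horizontal roller on the head in direction 300 degrees from the stand's x (its dark housing begins 60 mm out, ends 81 mm out and reaches 25 mm above the home carrier's origin): 0 sprung fully in, about 0.0045 as the carrier's rim ridge passes it, about 0.002 with the carrier home; the reading is noisy
- petri_red: petri dish with red pieces, 55 mm across, 15 mm high, a bystander; origin at the centre of its underside
- petri_brown: petri dish with brown pieces, 55 mm across, 17 mm high, a bystander; origin at the centre of its underside
- dropper_bottle: small dropper bottle with a black cap, 33 mm across, 95 mm high, a bystander; origin at the centre of its underside
Things that resemble listed ones, but are neither listed nor needed, are in the scene too. What is shaped like the carrier but blue is not meant.

How it is judged (in metres and radians):
On the way:
1. the carrier is lifted clear of the bench (height (world z) of carrier above 0.03 m), for 0.2 s.
At the end, for the whole second after the job is handed in: The carrier is let go and at rest on the stand, centred within 3 mm, level within 0.03 rad, its orange mark within 0.06 rad of the stand's, and all three rollers have closed over its rim (each reads 1.2 to 3.2 mm) and press it on to the balls (horizontal distance between carrier and stand below 0.003 m and angle between the x axis of carrier and the x axis of stand, either way round below 0.06 rad and angle between carrier's own z axis and vertical below 0.03 rad and contact force between carrier and stand above 4 N and linear speed of carrier below 0.01 m/s and value of joint roller_0 between 0.0012 and 0.0032 m and value of joint roller_1 between 0.0012 and 0.0032 m and value of joint roller_2 between 0.0012 and 0.0032 m); the robot touches nothing.
It fails at once if the stand takes more than 75 N from the carrier (all its contacts with balls and rollers added up; it is about 35 N at home, and pressing down on it with some 28 N reaches the limit) (contact force between carrier and stand above 75 N).
It fails at once if the robot itself presses on the stand with more than 15 N (contact force between any of the arm, the fingers and stand above 15 N).
It fails at once if a petri dish or the dropper bottle is pushed more than 20 mm (distance of any of petri_red, petri_brown, dropper_bottle from where it was at the start of the episode above 0.02 m).
It also fails if it takes over 48 s, if anything falls off the work surface, if the arm or the gripper's body presses on something with over 40 N, if the wrist force passes 120 N, or if a joint passes its speed limit or range.

### The arm

A 6-joint arm with a two-finger parallel gripper is mounted at the origin on a cart in front of the work surface, level with it; the furniture and walls round the work are solid. World frame = base frame: x ahead of the robot, y to its left, z up, the work surface at z = 0. Lengths are in mm, angles in rad, forces in N, time in s.
With the tool pointing down it reaches from about 275 to 825 mm from the base axis. Payload 5.2 kg.
Tool frame: the origin (TCP) lies at the very end of the fingers, on their centre line; the grasp point (between the pads) lies 19 mm behind it; z points along the fingers, y is the direction in which the jaws open and shut (so a half turn about z gives the same grasp; the last joint's range is limited). The gripper opens to 93 mm and grips with 3 to 60 N. Pads are 15 mm wide; open, the fingers measure 128 mm over their backs; the gripper's body (75 mm by 188 mm) begins 65 mm behind the grasp point.
Start: joints at [-1.401, 0.259, 1.535, -0, 1.348, -0.203], TCP at [200.344, -512.218, 194.153] pointing down, gripper open.
Joint ranges: [-3.14, 3.14], [-0.91, 2.08], [0.19, 2.58], [-1.22, 4.36], [0.22, 2.71], [-3.12, 3.12]. Speed limits (rad/s): [2.57, 2.57, 3.14, 3.14, 3.14, 3.14].

### API

Orientations are given as [roll, pitch, yaw] about the fixed x, y, z axes, in that order (R = Rz(yaw) Ry(pitch) Rx(roll)).
In Python, from bench import robot gives the robot as it stands. The module is installed in compiled form; this text tells all that it offers. Calls block until the motion is done:
- robot.move_ptp(position, orientation): joint-space move of the TCP to a pose.
- robot.move_linear(position, ori=None, speed=150, f_stop=None): straight line of the TCP; ori=None keeps the orientation; speed is the mean speed in mm/s. With f_stop (N) it stops when the force on the tool has changed by that much, and returns True; else False.
- robot.move_j(angles): joint-space move.
- robot.move_gripper(opening): opening from 0.0 (shut) to 1.0 (fully open); the grip force is fixed at half the most; returns when the fingers have stopped.
- robot.sleep(seconds).
- robot.inverse_kinematics(position, orientation): joint angles nearest the present ones, or None.
- robot.get_image(name): name is "scene" or "top"; returns a dict with "img" (480x640x3 uint8, blue, green, red), "fovy" (degrees; the focal length in pixels is half the picture's height over the tangent of half this angle, whatever the lens; pixels are square), "cx", "cy" (the principal point, pixels), "eye" and "orientation" of the camera in the world. Camera axes: x right, y down, z forward; pixel columns grow to the right and rows downward; lengths in mm; the calibration is good to about 2 mm. A picture is of the moment at which its call begins. There is no depth.
A pose or a line that the arm cannot do raises robot.MotionError and nothing moves.
- robot.hand_in(): hands the job in, once; it reports no verdict.
Readings, each from a call of its own:
- robot.current_t(): time.
- robot.current_qpos(): joint angles.
- robot.current_joint_vel(): joint speeds.
- robot.current_joint_efforts(): joint torques, N m.
- robot.current_tcp_pos(): TCP position.
- robot.current_eef_rot(): TCP orientation.
- robot.current_contact_force(): force on the tool from outside, world axes, zero at the start.
- robot.current_ft_torque(): the same for the moment, N m.
- robot.current_gripper_width(): opening from 0.0 (shut) to 1.0 (fully open).
Only numpy, scipy, OpenCV 4.12 (cv2) and the standard library are available. Lean on these libraries where they do the work, as an engineer would, in place of code of your own. Each camera call takes 0.05 s, during which the arm holds its last target. There are 200 camera calls.

## Working session

There is one attempt and no reset: what is moved stays moved. The work goes in short steps, each a Python script; the robot and the scene stay as the last script left them, time stands still between calls to the robot, and variables do not carry over. Pictures are saved under pics/ and viewed, about 8 in all and at most 12, crops included, and the job is handed in when it is done.

```bash
mkdir -p pics; python3 - <<'E'
from bench import robot
import cv2
for n in("scene","top"):
    d=robot.get_image(n); cv2.imwrite(f"pics/{n}0.png",d["img"])
    print(n,{k:v for k,v in d.items() if k!="img"})
print(robot.current_t(),robot.current_eef_rot(),robot.current_gripper_width())
E
```

```text
scene {'fovy': 48.100450926945115, 'cx': 318.84099248588745, 'cy': 242.9287651806045, 'eye': array([-154.32281557,  782.15506294,  578.02504003]), 'orientation': array([-1.99848881, -0.00751498, -2.3462585 ])}
top {'fovy': 46.28148480385737, 'cx': 312.5973651161324, 'cy': 241.0494609722063, 'eye': array([ 371.48173638,   86.19387122, 1353.27051741]), 'orientation': array([-2.99236679e+00, -1.81063867e-03, -1.58982158e+00])}
0.1 [-3.13999657e+00 -3.38663807e-04  3.72794697e-01] 0.9986154162490928
```

View pics/scene0.png

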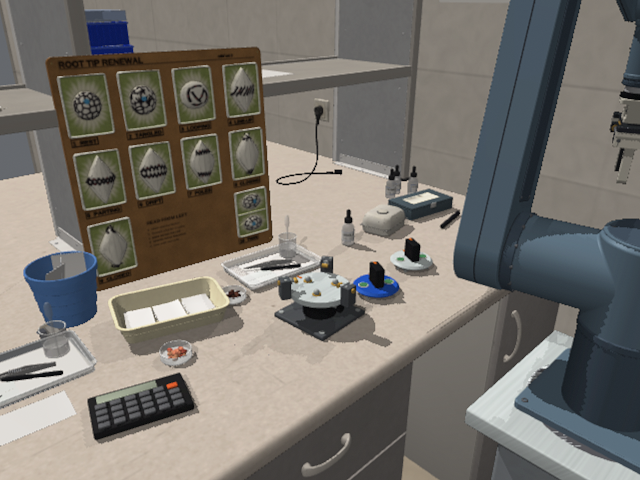

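View pics/top0.png

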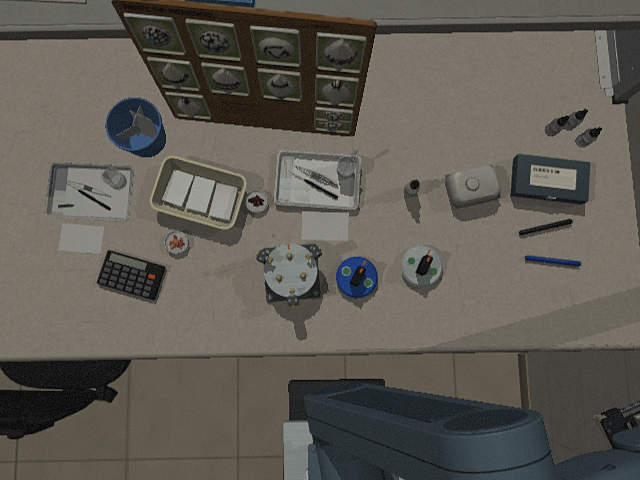

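The silver carrier is at top (422,267) and scene (411,258). The blue lookalike at top (357,278) is not meant. The stand is at top (291,270). Next I'll check them in one enlarged crop.

```bash
python3 - <<'E'
import cv2,numpy as np
a=cv2.imread("pics/top0.png")[230:310,250:450]; b=cv2.imread("pics/scene0.png")[230:345,265:445]
a=cv2.resize(a,None,fx=4,fy=4,interpolation=cv2.INTER_CUBIC)
b=cv2.resize(b,None,fx=2.4,fy=2.4,interpolation=cv2.INTER_CUBIC)
o=np.zeros((a.shape[0]+b.shape[0],800,3),np.uint8);o[:320]=a;o[320:,:b.shape[1]]=b
cv2.imwrite("pics/crop0.png",o);print(o.shape)
E
```

```text
(596, 800, 3)
```

View pics/crop0.png

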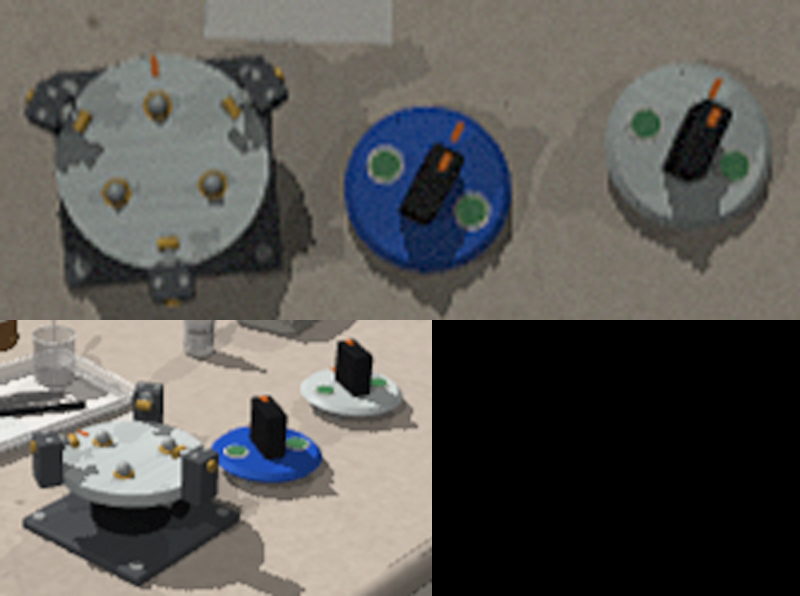

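The crop confirms it. The silver carrier has its rim mark at crop (715,87) and bar mark at (714,116). The stand's balls are at top-crop (158,106), (116,192) and (212,185), with the orange mark at (155,66). I'll fit both poses using both views.

```bash
cat > h.py <<'E'
import numpy as np,cv2
from scipy.spatial.transform import Rotation as R
from scipy.optimize import least_squares
C={"scene":(48.100450926945115,318.84099,242.92877,[-154.32281557,782.15506294,578.02504003],[-1.99848881,-0.00751498,-2.3462585]),
"top":(46.28148480385737,312.59737,241.04946,[371.48173638,86.19387122,1353.27051741],[-2.99236679,-1.81063867e-03,-1.58982158])}
def proj(n,P):
    f,cx,cy,e,o=C[n]; f=240/np.tan(np.radians(f/2))
    p=(np.atleast_2d(P)-e)@R.from_euler("xyz",o).as_matrix()
    return p[:,:2]/p[:,2:]*f+[cx,cy]
def pose(p,L):  # p=x,y,yaw,z
    return R.from_euler("z",p[2]).apply(L)+[p[0],p[1],p[3]]
def ring(r,z,n=72):
    a=np.linspace(0,2*np.pi,n);return np.c_[r*np.cos(a),r*np.sin(a),0*a+z]
def t(u,v):return [250+(u+.5)/4-.5,230+(v+.5)/4-.5]
def s(u,v):return [265+(u+.5)/2.4-.5,230+(v-319.5)/2.4-.5]
E
cat > fit.py <<'E'
from h import *
a=np.radians([0,120,240]); B=np.c_[32*np.cos(a),32*np.sin(a),0*a]
st=lambda p:np.r_[(proj("top",pose(p,B))-[t(158,106),t(116,192),t(212,185)]).ravel(),
 (proj("scene",pose(p,B))-[s(104,438),s(124,471),s(170,447)]).ravel()]
S=least_squares(st,[370,120,0,90]);print("stand",S.x,np.round(S.fun,1))
L=np.array([[0,0,15],[43,0,20],[16,0,63]])
ca=lambda p:np.r_[(proj("top",pose([*p,0],L))-[t(688,145.5),t(715,87),t(714,116)]).ravel(),
 (proj("scene",pose([*p,0],L[[0,2]]))-[s(352,392),s(350,343)]).ravel()]
c=least_squares(ca,[370,-150,-.4]);print("carrier",c.x,np.round(c.fun,1))
bar=np.array([[22,10,63],[22,-10,63],[-22,-10,63],[-22,10,63]])
out=[]
for n,(x0,y0,w,h,k) in {"top":(250,230,200,80,4),"scene":(265,230,180,115,2.4)}.items():
    im=cv2.imread(f"pics/{n}0.png")[y0:y0+h,x0:x0+w]; im=cv2.resize(im,None,fx=k,fy=k,interpolation=cv2.INTER_CUBIC)
    def d(P,col,cl=True):
        q=(proj(n,P)-[x0,y0]+.5)*k-.5; cv2.polylines(im,[np.int32(q*8)],cl,col,1,cv2.LINE_AA,3)
    cp=[*c.x,0]
    d(pose(cp,ring(50,15)),(0,0,255));d(pose(cp,bar),(0,255,255))
    for q in B: d(pose(S.x,q+ring(6,0,16)),(255,0,255))
    d(pose(S.x,ring(62,-14)),(0,0,255)); d(pose(S.x,[[32,0,0],[62,0,-14]]),(0,255,255))
    f=np.array([[65,65,0],[65,-65,0],[-65,-65,0],[-65,65,0]]);d(pose([*S.x[:3],0],f),(0,255,0))
    out.append(im)
o=np.zeros((600,800,3),np.uint8);o[:320]=out[0];o[320:320+out[1].shape[0],:432]=out[1]
cv2.imwrite("pics/ov.png",o)
E
python3 fit.py
```

```text
stand [4.98792775e+02 1.33176062e+02 5.17512537e-02 6.90292798e+01] [ 0.  -0.2 -0.2 -0.  -0.  -0.   0.2  0.4  0.  -0.1  0.  -0.3]
carrier [ 5.05078378e+02 -1.78486731e+02 -4.72758295e-01] [-0.6  0.9  0.5 -0.7 -0.2 -0.   0.3 -0.1 -0.2 -0.8]
```

View pics/ov.png

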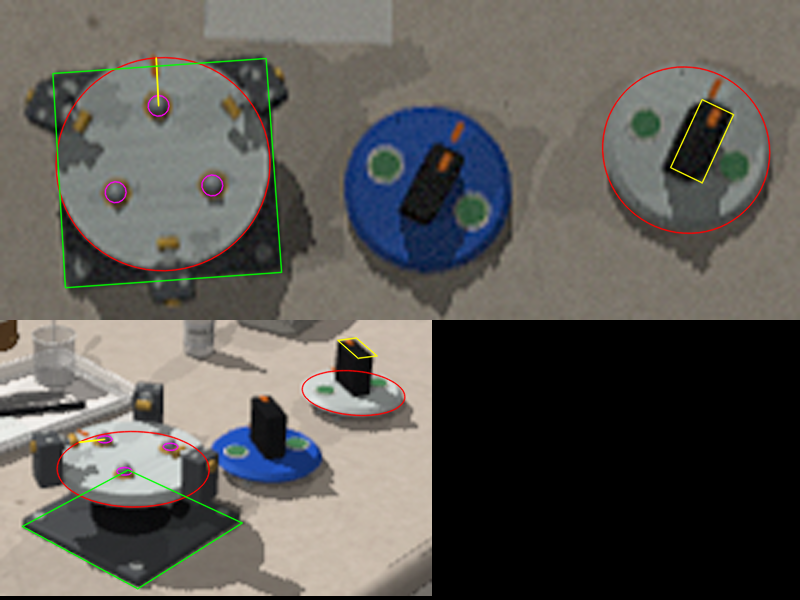

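The stand fit is good: ball centres are at z≈69, so home is about 67–70 and the head is near its lowest. The carrier overlay sits about 1 px low in the top view, so I shift x by about +1.5 mm. Now I'll grasp and lift.

```bash
python3 - <<'E'
from bench import robot
import cv2,numpy as np
x,y,w=506.5,-178.8,-.473
o=[np.pi,0,w]
robot.move_ptp([x,y,130],o)
robot.move_gripper(.6)
print(robot.current_t(),robot.current_qpos(),robot.current_contact_force())
print(robot.move_linear([x,y,30],speed=120,f_stop=6),robot.current_tcp_pos())
robot.move_gripper(0)
print(robot.current_gripper_width()*93,robot.current_contact_force())
f0=robot.current_contact_force()
robot.move_linear([x,y,200],speed=150)
print(robot.current_t(),robot.current_gripper_width()*93,robot.current_contact_force()-f0)
print(robot.current_tcp_pos(),robot.current_eef_rot())
j=robot.inverse_kinematics([498.8,133.2,200],[np.pi,0,.052]);print(j)
for n in("scene","top"): cv2.imwrite(f"pics/{n}1.png",robot.get_image(n)["img"])
from h import *
E
python3 - <<'E'
from h import *
p=[506.5,-178.8,-.473,170]
out=[]
for n in("top","scene"):
    c=proj(n,pose(p,[[0,0,30]]))[0]; x0,y0=int(c[0]-55),int(c[1]-45)
    im=cv2.resize(cv2.imread(f"pics/{n}1.png")[y0:y0+90,x0:x0+110],None,fx=3.6,fy=3.6,interpolation=cv2.INTER_CUBIC)
    q=(proj(n,pose(p,ring(50,15)))-[x0,y0]+.5)*3.6-.5
    cv2.polylines(im,[np.int32(q*8)],True,(0,0,255),1,cv2.LINE_AA,3)
    q=(proj(n,pose(p,[[0,0,20],[50,0,20]]))-[x0,y0]+.5)*3.6-.5
    cv2.polylines(im,[np.int32(q*8)],False,(0,255,255),1,cv2.LINE_AA,3)
    out.append(im);print(n,x0,y0)
cv2.imwrite("pics/held.png",np.hstack(out))
E
```

```text
2.5583 [-5.47087665e-01  2.87908719e-01  1.65985503e+00 -2.23420285e-06
  1.19384594e+00  1.49666488e+00] [ 0.66615727  0.33536069 -0.71236857]
False [ 507.03512987 -179.11683673   30.61060394]
19.697802958200423 [0.36790969 0.64628332 0.18024329]
5.4917 19.513916181418335 [-0.9152817  -0.35670181 -2.93927306]
[ 505.83264272 -178.41697704  198.87483076] [-3.14144345e+00  2.19188715e-03 -4.73044796e-01]
[ 4.46563980e-02  1.93787808e-01  1.60458963e+00 -4.44089210e-16
  1.34321522e+00  1.56345272e+00]
top 383 212
scene 362 139
```

View pics/held.png

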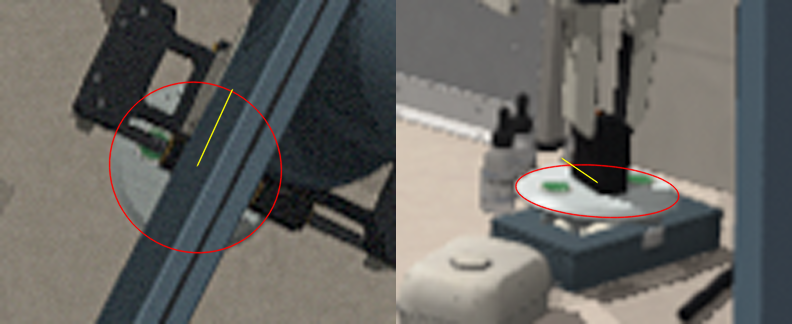

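It's held (weight ≈3 N, bar width ≈19.6 mm), and the outline agrees with the prediction in both views to about 1 px. Next I move over the stand, lower part way and check alignment.

```bash
python3 - <<'E'
from bench import robot
import cv2,numpy as np
x,y,w=498.8,133.2,.052
robot.move_linear([x,y,200],[np.pi,0,w],speed=150)
robot.sleep(.2)
print(robot.current_t(),robot.current_tcp_pos(),robot.current_eef_rot(),robot.current_contact_force())
print(robot.move_linear([x,y,126],speed=50,f_stop=4))
robot.sleep(.2)
print(robot.current_t(),robot.current_tcp_pos(),robot.current_contact_force())
for n in("scene","top"): cv2.imwrite(f"pics/{n}2.png",robot.get_image(n)["img"])
E
python3 - <<'E'
from h import *
p=[498.8,133.2,.052,95.4]
out=[]
for n in("top","scene"):
    c=proj(n,pose(p,[[0,0,10]]))[0]; x0,y0=int(c[0]-50),int(c[1]-50)
    im=cv2.resize(cv2.imread(f"pics/{n}2.png")[y0:y0+100,x0:x0+100],None,fx=4,fy=4,interpolation=cv2.INTER_CUBIC)
    def d(P,cl,col):
        q=(proj(n,P)-[x0,y0]+.5)*4-.5
        cv2.polylines(im,[np.int32(q*8)],cl,col,1,cv2.LINE_AA,3)
    d(pose(p,ring(50,15)),True,(0,0,255)); d(pose([*p[:3],69],ring(62,-14)),True,(0,255,0)); d(pose(p,[[30,0,20],[50,0,20]]),False,(0,255,255))
    out.append(im)
cv2.imwrite("pics/above.png",np.hstack(out))
E
```

```text
8.025 [498.87259341 132.81937747 200.00325158] [3.14153021e+00 2.12222661e-05 5.12993616e-02] [ 0.54625971 -0.47882417 -3.51982274]
False
9.8583 [498.95825373 133.21361263 126.21872977] [ 0.13888199  0.62383817 -2.49192863]
```

View pics/above.png

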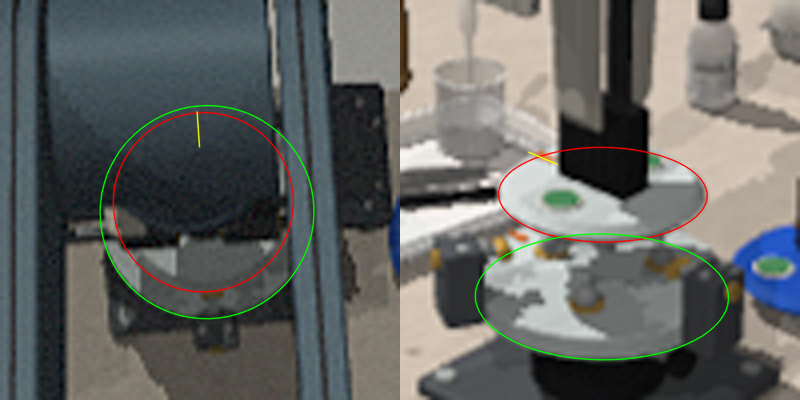

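The carrier is concentric with the stand within about 1 px, and its mark (scene crop (541,156)) points at the stand's orange mark (≈(520,238)). Now I'll feel downward gently.

```bash
python3 - <<'E'
from bench import robot
import numpy as np
x,y=498.8,133.2
f0=np.mean([robot.current_contact_force() for _ in range(10)],axis=0)
print(robot.move_linear([x,y,98],speed=12,f_stop=5))
r=lambda:print(round(robot.current_t(),2),robot.current_tcp_pos().round(2),(robot.current_contact_force()-f0).round(1),robot.current_ft_torque().round(2))
r();robot.sleep(.3);r();r()
E
```

```text
True
11.35 [498.6  133.78 108.96] [0.9 2.  5.7] [ 0.25 -0.13  0.02]
11.65 [498.31 133.76 108.71] [1.  2.3 7.8] [ 0.38 -0.23 -0.01]
11.65 [498.31 133.76 108.71] [1.  2.3 7.8] [ 0.38 -0.23 -0.01]
```

Contact came at tcp z≈108.9, so home is at about tcp 98.9. The small side force points to +y. I'll shift slightly that way and press to about 2 mm above home with a force guard.

```bash
python3 - <<'E'
from bench import robot
import numpy as np
x,y=499.0,134.0
r=lambda:print(round(robot.current_t(),2),robot.current_tcp_pos().round(2),robot.current_contact_force().round(1),robot.current_ft_torque().round(2),round(robot.current_gripper_width()*93,2))
robot.move_linear([x,y,110.5],speed=20);robot.sleep(.2);r()
for z in (108,106.5,105,104,103,102,101):
    s=robot.move_linear([x,y,z],speed=10,f_stop=14); r()
    if s or robot.current_contact_force()[2]>17: print("stop",s);break
robot.sleep(.2);r()
E
```

```text
12.14 [498.27 133.85 109.95] [-0.6  1.  -2. ] [ 0.14  0.17 -0.01] 19.48
12.54 [499.38 134.13 108.45] [-1.2  0.6  2. ] [ 0.27  0.24 -0.03] 20.07
12.84 [499.87 133.99 107.36] [0.  1.3 5.8] [ 0.18  0.23 -0.01] 19.48
13.14 [500.09 134.09 106.2 ] [-1.3  2.5  8.3] [ 0.29  0.36 -0.  ] 19.39
13.39 [500.36 134.05 105.05] [0.5 1.5 6.5] [0.24 0.08 0.02] 19.59
13.64 [498.94 133.96 102.69] [ 0.3  0.7 -1.8] [ 0.21 -0.1  -0.02] 19.28
13.89 [498.43 133.83 100.92] [ 2.1  0.1 -7.6] [ 0.17 -0.32 -0.02] 19.46
14.14 [498.05 133.85  99.96] [ -0.5  -0.2 -11. ] [ 0.11 -0.2  -0.01] 19.82
14.34 [498.05 133.92 100.05] [  0.3  -0.1 -14.5] [ 0.06 -0.25 -0.01] 19.66
```

It has passed the rollers and they now pull it down. I'll follow gently until the pull is gone, then release and back off straight up.

```bash
python3 - <<'E'
from bench import robot
import numpy as np,cv2
r=lambda:print(round(robot.current_t(),2),robot.current_tcp_pos().round(2),robot.current_contact_force().round(1),robot.current_ft_torque().round(2),round(robot.current_gripper_width()*93,2))
x,y=499.,134.
for z in (100,99,98.2,97.4):
    robot.move_linear([x,y,z],speed=6,f_stop=12);robot.sleep(.2);r()
    if robot.current_contact_force()[2]>-2: break
robot.move_gripper(.42);robot.sleep(.3);r()
p=robot.current_tcp_pos()
robot.move_linear([x,y,p[2]+110],speed=80);r()
robot.move_ptp([330,-150,300],[np.pi,0,.05]);robot.sleep(.2)
r()
for n in("scene","top"): cv2.imwrite(f"pics/{n}3.png",robot.get_image(n)["img"])
from h import *
p=[499,133.5,.052,69]
out=[]
for n in("top","scene"):
    c=proj(n,pose(p,[[0,0,10]]))[0]; x0,y0=int(c[0]-50),int(c[1]-50)
    im=cv2.imread(f"pics/{n}3.png")[y0:y0+100,x0:x0+100]; im=cv2.resize(im,None,fx=4,fy=4,interpolation=cv2.INTER_CUBIC)
    for P in (pose(p,ring(50,15)),pose(p,[[36,0,20],[62,0,-14+0]])):
        q=(proj(n,P)-[x0,y0]+.5)*4-.5
        cv2.polylines(im,[np.int32(q*8)],False,(0,0,255),1,cv2.LINE_AA,3)
    out.append(im)
cv2.imwrite("pics/done.png",np.hstack(out))
E
```

```text
14.86 [498.65 134.02  99.86] [ -1.2   0.1 -11.5] [0.05 0.19 0.04] 19.81
15.38 [499.27 134.19  99.42] [-1.6  2.2 -4.1] [0.38 0.44 0.08] 19.58
15.86 [499.63 134.29  99.05] [-2.9  3.1  6.2] [0.68 0.68 0.09] 19.42
16.72 [499.05 134.    98.22] [-0.5  0.9  0.3] [0.02 0.01 0.01] 39.1
18.24 [498.63 134.   207.61] [0.5 0.3 0.6] [0.01 0.02 0.  ] 39.09
19.73 [ 330.41 -149.44  299.7 ] [ 0.1 -1.  -0.2] [ 0.02  0.04 -0.06] 39.1
```

View pics/done.png

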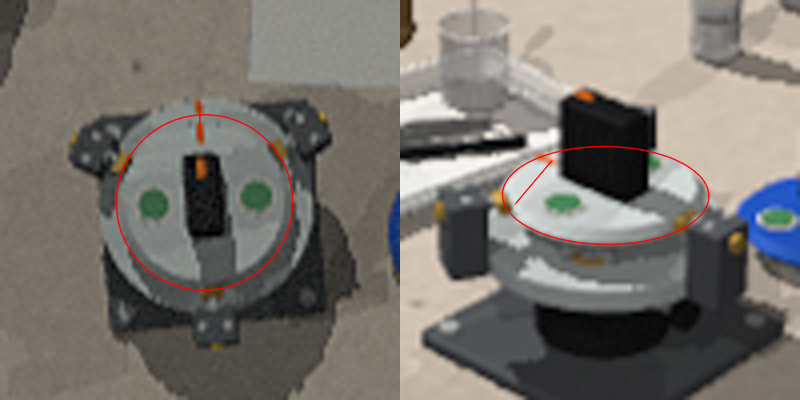

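The carrier is seated level and concentric, its orange mark (top crop (200,125)) lines up with the stand's mark at (199,105), and the rim sits below all three rollers. The hard stop at tcp ≈99 is 10 mm below roller contact, as expected. Handing in.

```bash
python3 -c "
from bench import robot
robot.hand_in();print(robot.current_t())"
```

```text
the job is handed in; nothing more can be done
the job is handed in; nothing more can be done
```

I gripped the silver carrier by its bar, lifted it and set it over the stand with the orange marks aligned. I then felt for the rollers, pressed the carrier past them, let go and handed the job in at about 20 s of the 48 s allowed.

**Force checks:** The rollers were met at a tool (TCP) height of about 108.9 mm. It took about 11 N to push past them, after which they pulled the carrier down with roughly 8–12 N. It stopped hard at about 99 mm, 10 mm below first contact as expected, with about 9 N of push at the end.

**Final pictures:** The carrier looks level and concentric with the stand, its mark is in line with the stand's, and the rim is under all three rollers. The arm was clear of it.

**Not confirmed:** The interface gives no roller readings or carrier–stand contact force, so I inferred those from the force pattern and the pictures. I didn't check the dishes and the bottle separately at the end, but the arm's path stayed well away from them. No check failed.

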